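Shut the bead tubes and hold the case open

TASK

The rack of bead tubes is about to be put away in the wooden case. First press shut the two tube caps that stand open, while the case's lid is still down; then lift the lid by its knob to 45 degrees and keep holding it there, as it falls shut by itself, so that I can put the rack in. Finish while holding the lid half open in the gripper, do not let go, and leave the bottles, spool and tin round about where they stand.

Things in the scene. Friction and masses are not known exactly. Their poses are not given: they have to be found in the camera images.
- case: wooden case, 150 (x) x 230 (y) x 100 mm high without its lid, fixed to the desk, on the left or the right side of the desk, turned up to about 17 degrees. Origin: centre of its underside; x points from its front (the robot's side) to its back, z up. The lid is hinged along its back top edge
- lid (a joint): angle of the case's lid (rad): 0 = shut, grows as the front edge is lifted, 0.785 = 45 degrees, 1.9 at most. It weighs about 0.3 kg and falls shut when let go
- lid_handle (a point): grip point of the lid's steel knob: middle of the knob's round head (28 mm across, 16 mm high), 35 mm above the lid's upper face and 30 mm behind the lid's front edge, at the middle of its width. It swings with the lid. Lid shut it is 143.5 mm above the desk. The head's top is 8 mm above this point; below it a 12 mm stem
- lid_hinge (a point): point on the lid's hinge axis at the middle of its width, at the case's back edge, 100.5 mm above the desk: lid shut, the knob's grip point is 120 mm in front of it and 43 mm higher. The axis runs along the case's y. The lid is 8 mm thick, 150 x 230 mm
- rack: wooden rack, 46 (x) x 172 (y) x 54 mm high, fixed to the desk on the side where the case is not. Origin: centre of its underside, x away from the robot, turned up to about 20 degrees. It holds three tubes in a row along its y, 52 mm apart
- tube_a: clear tube, 24 mm across, 77 mm tall, fixed in one of the three rack places (varies). Origin: centre of its underside, 8 mm above the desk; z up; its x points to the cap's hinge, at x = +15 mm, z = 77.5 mm, axis along y. The white cap is a disc 27 mm across and 4 mm thick with a thumb tab 36 mm from the hinge; shut, its top is 89.5 mm above the desk
- tube_b: clear tube, 24 mm across, 77 mm tall, fixed in one of the three rack places (varies). Origin: centre of its underside, 8 mm above the desk; z up; its x points to the cap's hinge, at x = +15 mm, z = 77.5 mm, axis along y. The white cap is a disc 27 mm across and 4 mm thick with a thumb tab 36 mm from the hinge; shut, its top is 89.5 mm above the desk
- tube_c: clear tube, 24 mm across, 77 mm tall, fixed in one of the three rack places (varies). Origin: centre of its underside, 8 mm above the desk; z up; its x points to the cap's hinge, at x = +15 mm, z = 77.5 mm, axis along y. The white cap is a disc 27 mm across and 4 mm thick with a thumb tab 36 mm from the hinge; shut, its top is 89.5 mm above the desk
- cap_a (a joint): hinge angle of the cap of tube_a (rad): 0 = pressed flat shut, about 1.5 = standing upright over the hinge; starts open, between 1.1 and 1.7. The hinge is stiff (0.012 N m): the cap stays where it is left, and half a newton at its tab moves it
- cap_b (a joint): hinge angle of the cap of tube_b (rad): 0 = pressed flat shut, about 1.5 = standing upright over the hinge; starts open, between 1.1 and 1.7. The hinge is stiff (0.012 N m): the cap stays where it is left, and half a newton at its tab moves it
- cap_c (a joint): hinge angle of the cap of tube_c (rad): 0 = pressed flat shut, about 1.5 = standing upright over the hinge; starts shut. The hinge is stiff (0.012 N m): the cap stays where it is left, and half a newton at its tab moves it
- wax_tin: loose round tin, 46 mm across, 17 mm high, near the middle of the desk; leave it. Origin: centre of its underside
- glue_bottle: loose slim bottle with a pointed tip, 23 mm across, 72 mm high, at the back in the middle; leave it. Origin: centre of its underside
- spool: loose thread spool, 25 mm across, 34 mm high, in front of the rack; leave it. Origin: centre of its underside
- cement_bottle: loose small bottle with a black cap, 26 mm across, 58 mm high, close behind the rack; leave it. Origin: centre of its underside

How it is judged:
On the way, in this order (a step that is already met when the one before it is completed fails the run):
1. both open caps are pressed shut (all three within 7 degrees of flat) while the case's lid is still down (value of joint each of cap_a, cap_b, cap_c below 0.12 rad and value of joint lid below 0.15 rad), for 0.2 s.
2. the gripper has the lid between 38 and 52 degrees (value of joint lid between 0.66 and 0.91 rad and contact force between the fingers and lid above 0.3 N), for 0.2 s.
At the end, for the whole second after the job is handed in: The lid is held still by the gripper's fingers at 45 degrees, give or take 7 (0.66 to 0.91 rad), the fingers pressing on it with more than 0.3 N; all three tube caps are shut to within 7 degrees (0.12 rad) (all of step 2 and velocity of joint lid between -0.1 and 0.1 rad/s and value of joint each of cap_a, cap_b, cap_c below 0.12 rad); the arm keeps its last pose, push and grip.
It fails at once if a bystander (tin, bottle, spool) is moved more than 40 mm from where it stood, or put under the lid (distance of any of wax_tin, glue_bottle, spool, cement_bottle from where it was at the start of the episode above 0.04 m).
It also fails if it takes over 67 s, if anything falls off the work surface, if the arm or the gripper's body presses on something with over 40 N, if the wrist force passes 120 N, or if a joint passes its speed limit or range.

ROBOT

A 7-joint arm with a two-finger parallel gripper is mounted at the origin on a cart in front of the work surface, level with it; the furniture and walls round the work are solid. World frame = base frame: x ahead of the robot, y to its left, z up, the work surface at z = 0. Lengths are in m, angles in rad, forces in N, time in s.
With the tool pointing down it reaches from about 0.4 to 0.85 m from the base axis. Payload 4.5 kg.
Tool frame: the origin (TCP) lies where the fingers leave the gripper's body, on its centre line; the fingertips stand 64 mm ahead of it and the grasp point (between the pads) lies 45 mm ahead of it; z points along the fingers, y is the line along which they close (so a half turn about z gives the same grasp; the last joint's range is limited). The gripper opens to 88 mm and grips with 3 to 60 N. Pads are 18 mm wide; open, the fingers measure 123 mm over their backs; the gripper's body (75 mm by 187 mm) begins 45 mm behind the grasp point.
Start: joints at [1.272, 0.689, -0.195, 1.565, 0.157, 0.902, -0.215], TCP at [0.204, -0.591, 0.303] pointing down, gripper open.
Joint ranges: [-3.01, 3.01], [-0.46, 2.08], [-1.47, 1.51], [0.13, 2.56], [-1, 4.14], [0.04, 2.09], [-2.66, 2.66]. Speed limits (rad/s): [2.57, 2.57, 3.14, 3.14, 3.14, 3.14, 3.14].

INTERFACE

Orientations are given as a rotation vector (axis times angle).
In Python, from cell import ctrl gives the robot as it stands.
- The arm moves only by the tool shift_gripper, called after ">>>" as name(argument=value, ...), one argument or row to a line, values as JSON. Schema: {"type":"object","properties":{"steps":{"type":"array","items":{"type":"object","properties":{"tx":{"type":"number"},"ty":{"type":"number"},"tz":{"type":"number"},"rx":{"type":"number"},"ry":{"type":"number"},"rz":{"type":"number"},"aperture":{"type":"number"}},"additionalProperties":false,"required":["aperture"]},"minItems":1,"maxItems":10},"only":{"type":"string"},"quiet":{"type":"boolean"},"lines":{"type":"string"}},"required":["steps"],"additionalProperties":false}. steps is a list of rows, 1 to 10 of them, each an object with the fields tx, ty, tz (the shift in cm), rx, ry, rz (a rotation vector in units of 0.2 rad), aperture (the opening from 0.0 (shut) to 1.0 (fully open)); a field left out counts as zero (the opening has to be given); each row is the pose to reach, as a shift and turn from the pose commanded when the call began, along the tool's axes at that moment; what a row does not reach only later rows make up. A row lasts 1/8 s, in which the tool goes at most 0.0625 m and 0.188 rad, less where a joint would pass 70% of its speed; a pose out of reach is approached as far as the arm can. The fingers move at their own pace and stop on an object; the grip force is fixed at half the most. Time passes only in rows, so rows that do not move let the fingers close. The tool returns the time, the measured TCP pose, the force, the opening and the grip force at its end. only (a regular expression) keeps the lines of the reply that match it, lines (a string "A,B") keeps lines A to B, and quiet returns only ok. Input that does not fit is refused with a message, and nothing moves.
- ctrl.read_state(): the state, without advancing time (a new reading comes with each control period).
- ctrl.grab_frame(name): name is "scene" or "side" or "wrist"; returns the picture (400x640x3 uint8, red, green, blue); there is no depth.
- ctrl.get_calibration(name): a dict with "mtx" (3x3 intrinsics, pixels), "dist_coeffs" ([k1, k2, p1, p2, k3] as OpenCV has them; the pictures are not rectified), "extrinsics" (4x4, takes a point from world to camera coordinates). Camera axes: x right, y up, looking along -z (the intrinsics and any distortion apply to the point x, -y, -z); pixel columns grow to the right and rows downward; lengths in m; the calibration is good to about 2 mm. A picture is of the moment at which its call begins: read the wrist's pose just before it. get_calibration takes no time and is no camera call; for the wrist camera it gives the pose at the moment of the call.
- ctrl.finish_job(): hands the job in; it is judged then, once.
The state is a dict: "clock": time; "q": joint angles; "joint_vel": joint speeds; "tau": joint torques, N m; "ee_pos": TCP position; "tool_rot": TCP orientation; "force": force on the tool from outside, world axes, zero at the start; "wrist_torque": the same for the moment, N m; "finger_gap": opening from 0.0 (shut) to 1.0 (fully open); "grip_force": force on a finger pad.
Only numpy, scipy, OpenCV 4.12 (cv2) and the standard library are available. Lean on these libraries where they do the work, as an engineer would, in place of code of your own. Each camera call takes 0.05 s, during which the arm holds its last target. There are 200 camera calls.

## Working session

There is one attempt and no reset: what is moved stays moved. The work goes in short steps, Python scripts to look and compute and a tool call to move; the robot and the scene stay as the last step left them, time stands still between calls to the robot, and variables do not carry over. Pictures are saved under pics/ and viewed, at most 10 in all, crops included, and the job is handed in when it is done.

```bash
ls; mkdir -p pics; python3 - <<'E'
from cell import ctrl
import cv2
s=ctrl.read_state();print(s)
for n in("scene","side"):
    cv2.imwrite(f"pics/{n}0.png",ctrl.grab_frame(n)[:,:,::-1]);c=ctrl.get_calibration(n);print(n,c)
E
```

```text
cell.py
pics
{'clock': 0.0, 'q': array([ 1.2717799 ,  0.69000297, -0.19456348,  1.56634767,  0.15726696,
        0.9024937 , -0.21508532]), 'joint_vel': array([ 7.12395501e-04, -2.09393058e-03, -6.35765280e-04, -6.34548313e-04,
        2.56967436e-04, -6.14523066e-06, -1.48819172e-03]), 'tau': array([-2.77514282e-04, -5.27573812e+01, -1.26680262e+00, -1.53428113e+01,
       -5.26215706e-02,  6.72394177e-03,  1.76519238e-04]), 'ee_pos': array([ 0.20401254, -0.59021482,  0.30189835]), 'tool_rot': array([-3.09636823e+00, -5.20257173e-01,  6.01031081e-04]), 'force': array([0.45538422, 0.05666845, 0.10648097]), 'wrist_torque': array([ 0.01206118, -0.01363141,  0.03377667]), 'grip_force': 0.0, 'finger_gap': 0.9996123866723532}
scene {'mtx': array([[485.15774866,   0.        , 319.04893393],
       [  0.        , 485.15774866, 204.3613344 ],
       [  0.        ,   0.        ,   1.        ]]), 'dist_coeffs': array([-0.03145706,  0.        ,  0.        ,  0.        ,  0.        ]), 'extrinsics': array([[ 0.46670294, -0.88434947,  0.01069463, -0.25691413],
       [ 0.36368159,  0.2029224 ,  0.90915246, -0.29319338],
       [-0.80617868, -0.42041469,  0.4163261 , -0.9004303 ],
       [ 0.        ,  0.        ,  0.        ,  1.        ]])}
side {'mtx': array([[401.6159408 ,   0.        , 327.99439301],
       [  0.        , 401.6159408 , 196.75604999],
       [  0.        ,   0.        ,   1.        ]]), 'dist_coeffs': array([-0.09581238,  0.        ,  0.        ,  0.        ,  0.        ]), 'extrinsics': array([[ 0.92389117, -0.3819468 , -0.02327561, -0.50784661],
       [ 0.22589225,  0.49529217,  0.83884346, -0.22311004],
       [-0.30886535, -0.78025785,  0.54387488, -0.81458716],
       [ 0.        ,  0.        ,  0.        ,  1.        ]])}
```

View pics/scene0.png

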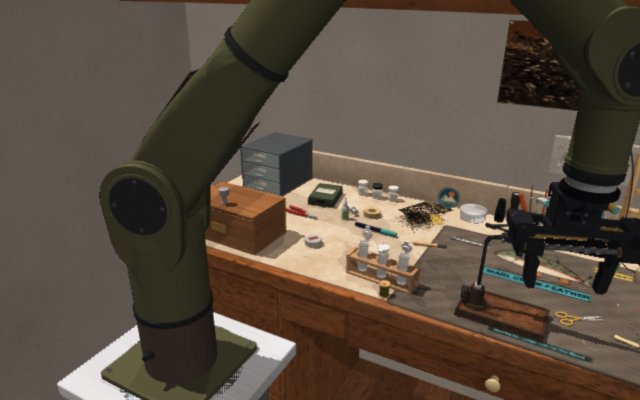

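View pics/side0.png

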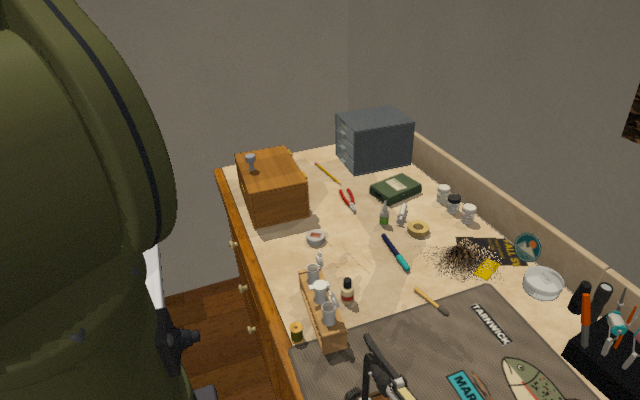

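The scene view shows the case at left (knob at ~(224,190)) and the rack at (345-420, 230-290). In the side view the knob is at ~(250,158) and the rack at (300-347, 252-350). I'll zoom in on both.

```bash
python3 - <<'E'
import cv2,numpy as np
a=cv2.imread("pics/scene0.png");b=cv2.imread("pics/side0.png")
r=lambda im,x,y,w,h:cv2.resize(im[y:y+h,x:x+w],(400,300),interpolation=cv2.INTER_CUBIC)
cv2.imwrite("pics/z1.png",np.vstack([np.hstack([r(a,340,225,92,69),r(b,280,245,92*4//3-22,75+0)]),np.hstack([r(a,200,180,100,75),r(b,225,142,100,75)])]))
E
```

```text
(no output)
```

View pics/z1.png

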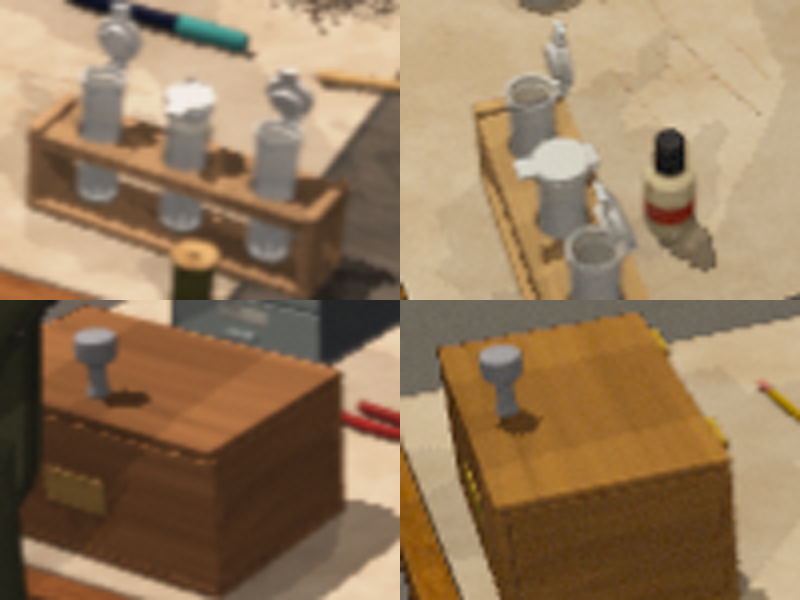

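The crops show the middle tube shut and the two outer ones open, with their caps standing on the far side. The knob is clear in both views. Now the numbers.

```bash
cat > h.py <<'E'
import numpy as np,cv2
from cell import ctrl
def ray(n,uv,c=None):
    c=c or ctrl.get_calibration(n)
    p=cv2.undistortPoints(np.array([[uv]],float),c["mtx"],c["dist_coeffs"])[0,0]
    E=c["extrinsics"];R=E[:3,:3];o=-R.T@E[:3,3]
    d=R.T@np.array([p[0],-p[1],-1.]);return o,d/np.linalg.norm(d)
def onz(n,uv,z):
    o,d=ray(n,uv);return o+d*(z-o[2])/d[2]
def tri(*obs):
    A=np.zeros((3,3));b=np.zeros(3);L=[ray(*q) for q in obs]
    for o,d in L:
        P=np.eye(3)-np.outer(d,d);A+=P;b+=P@o
    x=np.linalg.solve(A,b)
    return x,[np.linalg.norm((np.eye(3)-np.outer(d,d))@(x-o)) for o,d in L]
E
python3 - <<'E'
from h import *
np.set_printoptions(precision=4,suppress=True)
for k,a,b,z in [("rimL",(363,241.8),(312.5,267.5),.085),("rimR",(403.7,255.6),(328.7,306.7),.085),("capM",(383.7,248),(321.2,284.2),.0895),
 ("knob",(224,191.2),(250,158.2),.1435),("BR",(285.5,198),(307.5,182.5),.1085),("FR",(253.3,218.8),(249.2,193.8),.1085),
 ("cL",(367.6,233.5),(320,260.5),.1),("tabL",(368,226),(319.5,251.7),.115),("cR",(406.7,247.3),(334.5,298.7),.1),("tabR",(407,241.6),(330.7,291),.115)]:
    t,e=tri(("scene",a),("side",b));print(k,t,np.round(e,4),onz("scene",a,z)[:2],onz("side",b,z)[:2])
for k,b in [("FL",(235,154)),("BL",(285,145.75))]: print(k,onz("side",b,.1085))
E
```

```text
rimL [ 0.4486 -0.1712  0.0831] [0. 0.] [ 0.4454 -0.1724] [ 0.4479 -0.1731]
rimR [ 0.4395 -0.275   0.0808] [0.0014 0.0014] [ 0.4307 -0.2786] [ 0.4388 -0.2767]
capM [ 0.4463 -0.2233  0.0839] [0.0022 0.0022] [ 0.4338 -0.2289] [ 0.4453 -0.2255]
knob [0.4241 0.2178 0.1424] [0.0001 0.0001] [0.4219 0.2159] [0.4238 0.2158]
BR [0.5379 0.0989 0.1047] [0.0003 0.0003] [0.5302 0.094 ] [0.5361 0.0935]
FR [0.3911 0.1045 0.105 ] [0.002 0.002] [0.3822 0.0971] [0.391  0.1026]
cL [ 0.4629 -0.1761  0.1001] [0. 0.] [ 0.4631 -0.176 ] [ 0.4629 -0.176 ]
tabL [ 0.4629 -0.1756  0.1208] [0.0007 0.0007] [ 0.4724 -0.1723] [ 0.4655 -0.1682]
cR [ 0.4499 -0.277   0.0981] [0.0016 0.0016] [ 0.4444 -0.2797] [ 0.4499 -0.2765]
tabR [ 0.4433 -0.2773  0.1177] [0.0032 0.0032] [ 0.4436 -0.2793] [ 0.4456 -0.2707]
FL [0.4019 0.3293 0.1085]
BL [0.5478 0.3185 0.1085]
```

```bash
cat >> h.py <<'E'
from scipy.spatial.transform import Rotation as Ro
np.set_printoptions(precision=4,suppress=True)
def down(psi):
    x=np.array([np.cos(psi),np.sin(psi),0]);z=np.array([0,0,-1.]);return np.stack([x,np.cross(z,x),z],1)
def go(p,R,off=.064):
    """shift + rotvec in tool axes that puts the point off ahead of the TCP at p with orientation R"""
    s=ctrl.read_state();R0=Ro.from_rotvec(s["tool_rot"]).as_matrix();t=np.asarray(p)-R[:,2]*off
    return np.round(np.r_[R0.T@(t-s["ee_pos"]),Ro.from_matrix(R0.T@R).as_rotvec()],4)
E
python3 - <<'E'
from h import *
R=down(-.085)
print("vise base",onz("scene",(475,297),.03),"bottle",onz("side",(347.3,279),.058),onz("scene",(0,0),0)[:0])
print(tri(("scene",(490,236)),("side",(370,338))))
for p in [(.490,-.277,.235),(.490,-.277,.105),(.435,-.277,.105)]: print(go(p,R))
E
```

```text
vise base [ 0.4284 -0.4459  0.03  ] bottle [ 0.5078 -0.2036  0.058 ] []
(array([ 0.4287, -0.4459,  0.1894]), [np.float64(0.010798543906800623), np.float64(0.010798543906800686)])
[ 0.3727 -0.2026  0.0033 -0.0016  0.0005  0.4179]
[ 0.3727 -0.2024  0.1333 -0.0016  0.0005  0.4179]
[ 0.3207 -0.2204  0.1333 -0.0016  0.0005  0.4179]
```

Careful with the scale: shifts go in cm and turns go in units of 0.2 rad. That gives: -0.02 m is -2, 0.373 m is 37.3, 0.418 rad is 2.09.

>>> shift_gripper(
  steps=[
    {"tx": 5,"ty": -3,"tz": -3,"rz": 0.3,"aperture": 0},
    {"tx": 10,"ty": -5.5,"tz": -3,"rz": 0.6,"aperture": 0},
    {"tx": 15,"ty": -8,"tz": -3,"rz": 0.9,"aperture": 0},
    {"tx": 20,"ty": -11,"tz": -3,"rz": 1.2,"aperture": 0},
    {"tx": 25,"ty": -13.5,"tz": -3,"rz": 1.5,"aperture": 0},
    {"tx": 30,"ty": -16,"tz": -3,"rz": 1.8,"aperture": 0},
    {"tx": 34,"ty": -18.5,"tz": -2,"rz": 2.09,"aperture": 0},
    {"tx": 37.3,"ty": -20.3,"rz": 2.09,"aperture": 0},
    {"tx": 37.3,"ty": -20.3,"tz": 0.3,"rz": 2.09,"aperture": 0},
    {"tx": 37.3,"ty": -20.3,"tz": 0.3,"rz": 2.09,"aperture": 0},
  ],
)

```text
clock: 1.35
ee_pos: [0.4896, -0.2777, 0.2994]
tool_rot: [3.138, -0.135, -0.002]
force: [-0.2, -1.0, 0.5]
finger_gap: 0.008
grip_force: 0.0
```

```bash
python3 -c "
from h import *
R=down(-.085)
for p in [(.490,-.277,.105),(.432,-.277,.105),(.432,-.277,.089)]: print(go(p,R))"
```

```text
[ 0.0005 -0.0008  0.1304  0.0006  0.0015 -0.001 ]
[-0.0572  0.0041  0.1305  0.0006  0.0015 -0.001 ]
[-0.0572  0.0041  0.1465  0.0006  0.0015 -0.001 ]
```

>>> shift_gripper(
  steps=[
    {"tz": 5,"aperture": 0},
    {"tz": 10,"aperture": 0},
    {"tz": 13,"aperture": 0},
    {"tx": -1,"tz": 13,"aperture": 0},
    {"tx": -2,"tz": 13,"aperture": 0},
    {"tx": -3,"ty": 0.1,"tz": 13,"aperture": 0},
    {"tx": -4,"ty": 0.2,"tz": 13,"aperture": 0},
    {"tx": -5,"ty": 0.3,"tz": 13,"aperture": 0},
    {"tx": -5.7,"ty": 0.4,"tz": 13,"aperture": 0},
    {"tx": -5.7,"ty": 0.4,"tz": 13,"aperture": 0},
  ],
)

```text
clock: 2.6
ee_pos: [0.4325, -0.2762, 0.1697]
tool_rot: [-3.139, 0.135, 0.001]
force: [0.2, 0.3, -0.1]
finger_gap: 0.003
grip_force: 0.0
```

>>> shift_gripper(
  steps=[
    {"tz": 0.6,"aperture": 0},
    {"tz": 1.2,"aperture": 0},
    {"tz": 1.65,"aperture": 0},
    {"tz": 1.65,"aperture": 0},
  ],
)

```text
clock: 3.1
ee_pos: [0.4332, -0.2759, 0.1539]
tool_rot: [3.139, -0.133, -0.0]
force: [-1.7, 2.2, 11.3]
finger_gap: 0.005
grip_force: 5.9
```

```bash
python3 - <<'E'
from h import *
a=ctrl.grab_frame("scene");b=ctrl.grab_frame("side")
r=lambda im,x,y,w,h:cv2.resize(im[y:y+h,x:x+w,::-1],(400,300),interpolation=cv2.INTER_CUBIC)
cv2.imwrite("pics/z2.png",np.hstack([r(a,340,215,100,75),r(b,280,245,100,75)]))
E
```

```text
(no output)
```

View pics/z2.png

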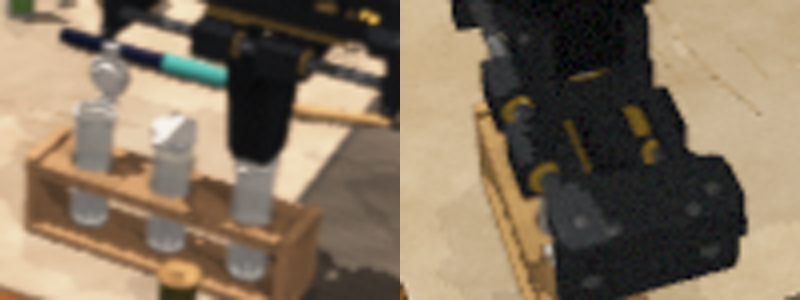

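The fingertips sit on the right tube and the force is 11 N at tip height 0.090, which matches a shut cap. Now the left tube.

```bash
python3 -c "
from h import *
R=down(-.085)
for p in [(.497,-.277,.15),(.5,-.175,.15),(.5,-.175,.105),(.442,-.173,.105),(.442,-.173,.089)]: print(go(p,R))"
```

```text
[ 0.0637 -0.0044 -0.0602  0.0001  0.0002  0.    ]
[ 0.058  -0.1062 -0.0602  0.0001  0.0002  0.    ]
[ 0.058  -0.1062 -0.0152  0.0001  0.0002  0.    ]
[ 0.0001 -0.1033 -0.0152  0.0001  0.0002  0.    ]
[ 0.0001 -0.1033  0.0008  0.0001  0.0002  0.    ]
```

To row units: -0.106 m is -10.6, -0.105 m is -10.5.

>>> shift_gripper(
  steps=[
    {"tz": -3,"aperture": 0},
    {"tx": 1,"tz": -6,"aperture": 0},
    {"tx": 6,"ty": -1,"tz": -6.2,"aperture": 0},
    {"tx": 6,"ty": -5.5,"tz": -6.2,"aperture": 0},
    {"tx": 5.9,"ty": -10.6,"tz": -6.2,"aperture": 0},
    {"tx": 5.9,"ty": -10.6,"tz": -3,"aperture": 0},
    {"tx": 5.9,"ty": -10.6,"tz": -1.5,"aperture": 0},
    {"tx": 5.9,"ty": -10.6,"tz": -1.5,"aperture": 0},
    {"tx": 4.9,"ty": -10.6,"tz": -1.5,"aperture": 0},
    {"tx": 3.9,"ty": -10.5,"tz": -1.5,"aperture": 0},
  ],
)

```text
clock: 4.45
ee_pos: [0.4804, -0.1754, 0.1689]
tool_rot: [3.138, -0.135, 0.001]
force: [-0.6, -0.5, 1.2]
finger_gap: 0.007
grip_force: 0.0
```

>>> shift_gripper(
  steps=[
    {"tx": -1,"ty": 0.1,"aperture": 0},
    {"tx": -2,"ty": 0.1,"aperture": 0},
    {"tx": -3,"ty": 0.2,"aperture": 0},
    {"tx": -3.9,"ty": 0.2,"aperture": 0},
    {"tx": -3.9,"ty": 0.2,"aperture": 0},
    {"tx": -3.9,"ty": 0.2,"tz": 0.6,"aperture": 0},
    {"tx": -3.9,"ty": 0.2,"tz": 1.2,"aperture": 0},
    {"tx": -3.9,"ty": 0.2,"tz": 1.6,"aperture": 0},
    {"tx": -3.9,"ty": 0.2,"tz": 1.6,"aperture": 0},
  ],
)

```text
clock: 5.58
ee_pos: [0.442, -0.1734, 0.1536]
tool_rot: [3.138, -0.134, 0.001]
force: [-3.8, 1.4, 23.0]
finger_gap: 0.0
grip_force: 11.6
```

```bash
python3 -c "
from h import *
R=down(-.06)
for p in [(.442,-.173,.2),(.424,.216,.25),(.424,.216,.16),(.424,.216,.1435)]: print(go(p,R,.064 if p[2]==.2 else .045))"
```

```text
[ 0.0001 -0.0004 -0.1104  0.0004 -0.0007 -0.0251]
[-0.0509 -0.3864 -0.1415  0.0004 -0.0007 -0.0251]
[-0.051  -0.3865 -0.0515  0.0004 -0.0007 -0.0251]
[-0.051  -0.3865 -0.035   0.0004 -0.0007 -0.0251]
```

>>> shift_gripper(
  steps=[
    {"tz": -5,"aperture": 0},
    {"ty": -1,"tz": -10,"aperture": 0},
    {"tx": -0.5,"ty": -6,"tz": -14,"aperture": 0},
    {"tx": -1.5,"ty": -12,"tz": -14,"rz": -0.05,"aperture": 0.5},
    {"tx": -2.5,"ty": -18,"tz": -14,"rz": -0.125,"aperture": 1},
    {"tx": -3.5,"ty": -24,"tz": -14,"rz": -0.125,"aperture": 1},
    {"tx": -4,"ty": -30,"tz": -14,"rz": -0.125,"aperture": 1},
    {"tx": -4.5,"ty": -35,"tz": -14,"rz": -0.125,"aperture": 1},
    {"tx": -5.1,"ty": -38.6,"tz": -14,"rz": -0.125,"aperture": 1},
    {"tx": -5.1,"ty": -38.6,"tz": -14,"rz": -0.125,"aperture": 1},
  ],
)

```text
clock: 6.82
ee_pos: [0.4235, 0.2191, 0.2917]
tool_rot: [-3.139, 0.084, 0.0]
force: [-0.1, -0.1, -0.6]
finger_gap: 0.778
grip_force: 0.0
```

```bash
python3 - <<'E'
from h import *
a=ctrl.grab_frame("scene");b=ctrl.grab_frame("side");c=ctrl.grab_frame("wrist")[:,:,::-1]
r=lambda im,x,y,w,h:cv2.resize(im[y:y+h,x:x+w,::-1],(400,300),interpolation=cv2.INTER_CUBIC)
cv2.imwrite("pics/z3.png",np.vstack([np.hstack([r(a,340,225,100,75),r(b,280,245,100,75)]),np.hstack([r(b,200,120,160,120),cv2.resize(c,(400,300))])]))
cv2.imwrite("pics/w3.png",c)
cc=ctrl.get_calibration("wrist");p=np.array([.424,.216,.1435,1]);q=cc["extrinsics"]@p
print(cv2.projectPoints(np.array([[q[0],-q[1],-q[2]]]),np.zeros(3),np.zeros(3),cc["mtx"],cc["dist_coeffs"])[0])
for p in [(.424,.216,.16),(.424,.216,.1435)]: print(go(p,down(-.06),.045))
E
```

```text
[[[317.4293 202.5249]]]
[-0.0001 -0.0019  0.0869  0.0014  0.0005 -0.0015]
[-0.0001 -0.0019  0.1034  0.0014  0.0005 -0.0015]
```

View pics/z3.png

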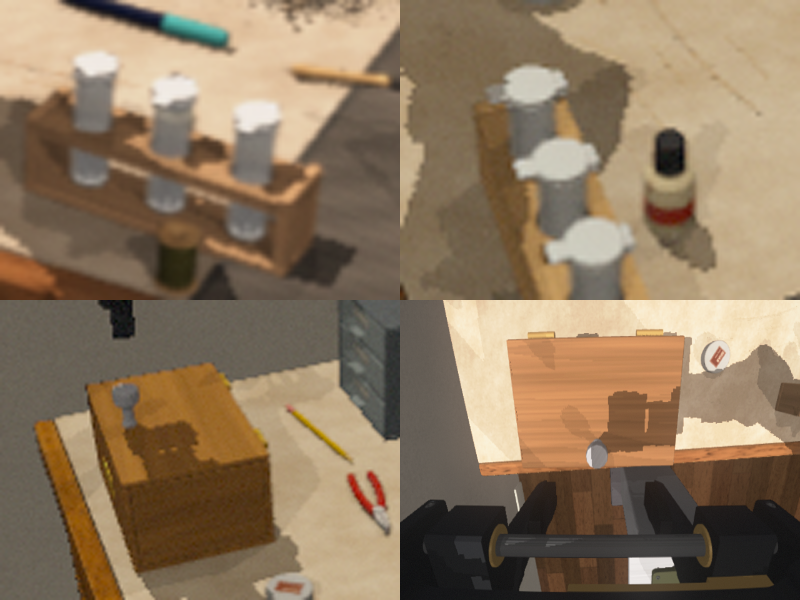

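All three caps are shut and the wrist view has the knob at about (315,208), 6 px from the predicted (317,203). Next I descend on it and grip.

To row units: 0.103 m is 10.3, 0.08 m is 8.

>>> shift_gripper(
  steps=[
    {"ty": -0.2,"tz": 4,"aperture": 1},
    {"ty": -0.2,"tz": 8,"aperture": 1},
    {"ty": -0.2,"tz": 10.3,"aperture": 1},
    {"ty": -0.2,"tz": 10.3,"aperture": 1},
    {"ty": -0.2,"tz": 10.3,"aperture": 0},
    {"ty": -0.2,"tz": 10.3,"aperture": 0},
    {"ty": -0.2,"tz": 10.3,"aperture": 0},
    {"ty": -0.2,"tz": 10.3,"aperture": 0},
    {"ty": -0.2,"tz": 10.3,"aperture": 0},
  ],
)

```text
clock: 8.1
ee_pos: [0.4242, 0.2175, 0.1894]
tool_rot: [-3.14, 0.094, -0.001]
force: [0.2, -0.5, 0.4]
finger_gap: 0.458
grip_force: 0.0
```

```bash
python3 - <<'E'
from h import *
s=ctrl.read_state();R0=Ro.from_rotvec(s["tool_rot"]).as_matrix()
ax=np.array([np.cos(-.06),np.sin(-.06),0])
for t in np.linspace(.1,.8,8):
    c,n=np.cos(t),np.sin(t)
    d=(.12-.12*c+.043*n)*ax+np.array([0,0,.12*n+.043*c-.043])
    T=R0@Ro.from_rotvec([0,-.4*t,0]).as_matrix()   # partial tilt
    print(round(t,2),R0.T@d, R0.T@(d-.045*(T[:,2]-R0[:,2])),T[:,2])
E
```

```text
0.1 [ 0.0049 -0.     -0.0118] [ 0.0067 -0.     -0.0117] [-0.0396  0.0025 -0.9992]
0.2 [ 0.0109 -0.     -0.023 ] [ 0.0145 -0.     -0.0228] [-0.0794  0.0049 -0.9968]
0.3 [ 0.0181 -0.     -0.0335] [ 0.0235 -0.     -0.0332] [-0.1192  0.0073 -0.9928]
0.4 [ 0.0262 -0.     -0.0433] [ 0.0334 -0.     -0.0428] [-0.1587  0.0097 -0.9873]
0.5 [ 0.0353 -0.     -0.0523] [ 0.0443 -0.     -0.0514] [-0.198   0.0121 -0.9801]
0.6 [ 0.0453 -0.     -0.0602] [ 0.056  -0.     -0.0589] [-0.2369  0.0144 -0.9714]
0.7 [ 0.0559 -0.     -0.0672] [ 0.0684 -0.     -0.0654] [-0.2755  0.0167 -0.9611]
0.8 [ 0.0673 -0.     -0.073 ] [ 0.0814 -0.     -0.0707] [-0.3137  0.019  -0.9493]
```

>>> shift_gripper(
  steps=[
    {"aperture": 0},
    {"aperture": 0},
    {"aperture": 0},
    {"aperture": 0},
    {"aperture": 0},
    {"aperture": 0},
  ],
)

```text
clock: 8.85
ee_pos: [0.4243, 0.2192, 0.1892]
tool_rot: [-3.138, 0.091, -0.001]
force: [-0.2, 4.9, -1.5]
finger_gap: 0.298
grip_force: 30.0
```

To row units: -0.0428 m is -4.28, -0.038 m is -3.8, -0.16 rad is -0.8.

>>> shift_gripper(
  steps=[
    {"tx": 0.3,"tz": -0.6,"ry": -0.1,"aperture": 0},
    {"tx": 0.67,"tz": -1.17,"ry": -0.2,"aperture": 0},
    {"tx": 1.05,"tz": -1.73,"ry": -0.3,"aperture": 0},
    {"tx": 1.45,"tz": -2.28,"ry": -0.4,"aperture": 0},
    {"tx": 1.9,"tz": -2.8,"ry": -0.5,"aperture": 0},
    {"tx": 2.35,"tz": -3.32,"ry": -0.6,"aperture": 0},
    {"tx": 2.8,"tz": -3.8,"ry": -0.7,"aperture": 0},
    {"tx": 3.34,"tz": -4.28,"ry": -0.8,"aperture": 0},
    {"tx": 3.34,"tz": -4.28,"ry": -0.8,"aperture": 0},
  ],
)

```text
clock: 9.98
ee_pos: [0.4575, 0.2176, 0.2321]
tool_rot: [-3.122, 0.093, 0.251]
force: [-0.7, 6.6, -2.6]
finger_gap: 0.294
grip_force: 30.0
```

```bash
python3 - <<'E'
from h import *
b=ctrl.grab_frame("side");a=ctrl.grab_frame("scene")
r=lambda im,x,y,w,h:cv2.resize(im[y:y+h,x:x+w,::-1],(400,300),interpolation=cv2.INTER_CUBIC)
cv2.imwrite("pics/z4.png",np.hstack([r(a,190,120,160,120),r(b,200,100,160,120)]))
E
```

```text
(no output)
```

View pics/z4.png

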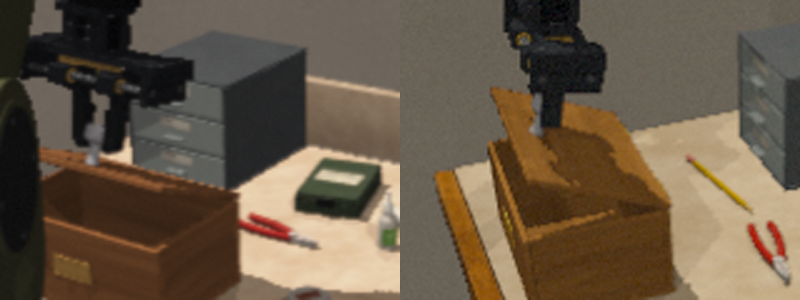

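The lid follows the gripper, at about 0.4 rad now. On to 45 degrees.

```bash
python3 - <<'E'
from h import *
def P(t):
    c,n=np.cos(t),np.sin(t)
    d=np.array([.12-.12*c+.043*n,0,-(.12*n+.043*c-.043)]);a=.4*t
    return d-.045*(Ro.from_rotvec([0,-a,0]).apply([0,0,1])-[0,0,1])
for t in np.r_[.45:.801:.05,.785]: print(round(t,3),Ro.from_rotvec([0,.16,0]).apply(P(t)-P(.4)),-.4*(t-.4))
E
```

```text
0.45 [ 0.0045  0.     -0.0052] -0.019999999999999997
0.5 [ 0.0093  0.     -0.0102] -0.039999999999999994
0.55 [ 0.0144  0.     -0.015 ] -0.06000000000000001
0.6 [ 0.0197  0.     -0.0196] -0.07999999999999999
0.65 [ 0.0252  0.     -0.0239] -0.09999999999999996
0.7 [ 0.0309  0.     -0.028 ] -0.11999999999999998
0.75 [ 0.0368  0.     -0.0318] -0.13999999999999999
0.8 [ 0.0429  0.     -0.0353] -0.15999999999999998
0.785 [ 0.0411  0.     -0.0343] -0.15400000000000003
```

To row units: 0.0411 m is 4.11, 0.0368 m is 3.68, -0.154 rad is -0.77.

>>> shift_gripper(
  steps=[
    {"tx": 0.45,"tz": -0.52,"ry": -0.1,"aperture": 0},
    {"tx": 0.93,"tz": -1.02,"ry": -0.2,"aperture": 0},
    {"tx": 1.44,"tz": -1.5,"ry": -0.3,"aperture": 0},
    {"tx": 1.97,"tz": -1.96,"ry": -0.4,"aperture": 0},
    {"tx": 2.52,"tz": -2.39,"ry": -0.5,"aperture": 0},
    {"tx": 3.09,"tz": -2.8,"ry": -0.6,"aperture": 0},
    {"tx": 3.68,"tz": -3.18,"ry": -0.7,"aperture": 0},
    {"tx": 4.11,"tz": -3.43,"ry": -0.77,"aperture": 0},
    {"tx": 4.11,"tz": -3.43,"ry": -0.77,"aperture": 0},
    {"tx": 4.11,"tz": -3.43,"ry": -0.77,"aperture": 0},
  ],
)

```text
clock: 11.32
ee_pos: [0.5027, 0.2155, 0.2591]
tool_rot: [-3.088, 0.091, 0.491]
force: [-0.4, 7.7, -1.6]
finger_gap: 0.298
grip_force: 30.0
```

>>> shift_gripper(
  steps=[
    {"aperture": 0},
    {"aperture": 0},
    {"aperture": 0},
  ],
)

```text
clock: 11.7
ee_pos: [0.5027, 0.2154, 0.2591]
tool_rot: [-3.088, 0.091, 0.491]
force: [-0.0, 7.1, -2.0]
finger_gap: 0.3
grip_force: 30.0
```

```bash
python3 - <<'E'
from h import *
b=ctrl.grab_frame("side");a=ctrl.grab_frame("scene")
s=ctrl.read_state();g=s["ee_pos"]+.045*Ro.from_rotvec(s["tool_rot"]).as_matrix()[:,2]
h=np.array([.544,.2095,.1005]);d=g-h;dx=d@[.998,-.06,0]
print(g,"lid",np.arctan2(d[2],-dx)-np.arctan2(.043,.12),"r",np.hypot(dx,d[2]),"vs .1275",s["grip_force"])
r=lambda im,x,y,w,h:cv2.resize(im[y:y+h,x:x+w,::-1],(400,300),interpolation=cv2.INTER_CUBIC)
cv2.imwrite("pics/z5.png",np.vstack([np.hstack([r(a,190,120,160,120),r(b,200,100,160,120)]),np.hstack([r(a,340,215,100,75),r(b,280,225,120,90)])]))
E
```

```text
[0.4887 0.2165 0.2163] lid 0.7791955769397784 r 0.12846650036425958 vs .1275 30.021285249385983
```

View pics/z5.png

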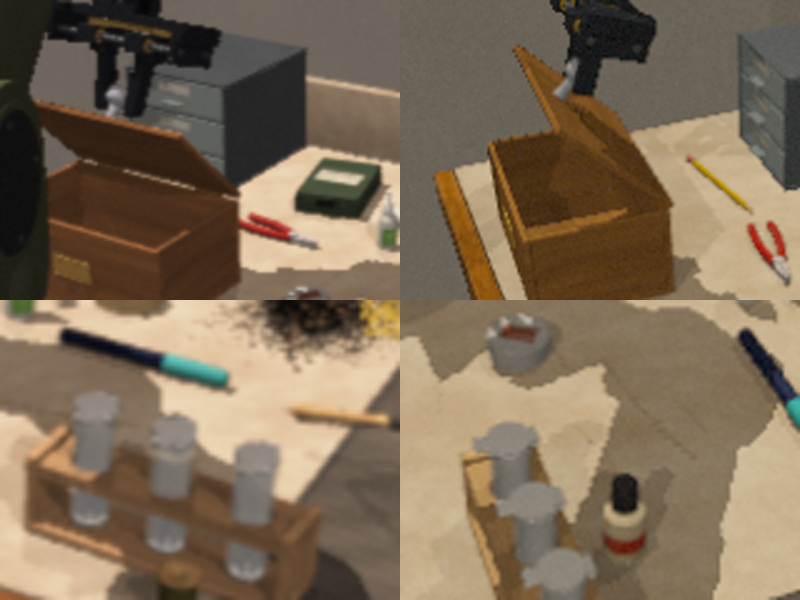

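The lid stands at about 0.78 rad by the kinematics (radius 128 mm against 127.5 expected). The pads hold the knob with 30 N, the caps are shut and the bystanders look unmoved. Handing in.

```bash
python3 -c "
from cell import ctrl
print(ctrl.finish_job())"
```

```text
the job is handed in; nothing more can be done
None
```

Both open caps are pressed shut, and the gripper is holding the lid by its knob at about 45 degrees. The bottles, spool and tin were left alone; the job is handed in, but no verdict came back.

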